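# Nest the empty parts cups and call for pick-up

### The arm

A 6-joint arm with a two-finger parallel gripper is mounted at the origin on the work surface. World frame = base frame: x ahead of the robot, y to its left, z up, the work surface at z = 0. Lengths are in m, angles in rad, forces in N, time in s.
With the tool pointing down it reaches from about 0.375 to 0.975 m from the base axis. Payload 3.8 kg.
Tool frame: the origin (TCP) lies midway between the tips of the shut fingers; the grasp point (between the pads) lies 19 mm behind it; z points along the fingers, y is the line along which they close (so a half turn about z gives the same grasp; the last joint's range is limited). The gripper opens to 88 mm and grips with 3 to 60 N. Pads are 18 mm wide; open, the fingers measure 123 mm over their backs; the gripper's body (75 mm by 187 mm) begins 45 mm behind the grasp point.
Start: joints at [-1.143, 0.264, 1.604, -0, 1.274, -0.037], TCP at [0.303, -0.603, 0.239] pointing down, gripper open.
Joint ranges: [-2.63, 2.63], [-0.94, 2.18], [0.31, 2.57], [-1.31, 4.45], [0, 2.66], [-2.55, 2.55]. Speed limits (rad/s): [2.57, 2.57, 3.14, 3.14, 3.14, 3.14].

### API

Orientations are given as a rotation vector (axis times angle).
In Python, from cell import manip, inverse_kinematics, cams, order gives the robot as it stands. Calls block until the motion is done:
- manip.move_pose(position, orientation): joint-space move of the TCP to a pose.
- manip.move_linear(position, rate=0.15, rot=None): straight line of the TCP; rot=None keeps the orientation; rate is the mean speed in m/s.
- manip.set_joints(angles): joint-space move.
- manip.set_gripper(opening, force=None): finger opening in m; force is the grip in N (None keeps the last); returns when the fingers have stopped.
- manip.dwell(seconds).
- inverse_kinematics(position, orientation): joint angles nearest the present ones, or None.
- manip.state(): the state.
- cams.capture(name): name is "scene" or "side" or "wrist"; returns a dict with "image" (420x560x3 uint8, blue, green, red), "z_map" (420x560 float32, m along the optical axis (not along the pixel's ray), 0 where there is no reading), "intrinsics" (3x3 intrinsics, pixels), "position" and "orientation" of the camera in the world; the wrist camera has in their place "T_tool_cam" (4x4, takes a point from camera to tool coordinates, whose origin is the TCP and whose axes are the flange's). Camera axes: x right, y down, z forward; pixel columns grow to the right and rows downward; lengths in m; the calibration is good to about 2 mm. A picture is of the moment at which its call begins: read the wrist's pose just before it.
A pose or a line that the arm cannot do raises manip.IKError and nothing moves.
- order.close_job(): hands the job in; it is judged then, once.
The state is a dict: "clock": time; "joint_pos": joint angles; "joint_velocities": joint speeds; "tau": joint torques, N m; "tool_pos": TCP position; "tcp_rot": TCP orientation; "contact_force": force on the tool from outside, world axes, zero at the start; "moment": the same for the moment, N m; "gripper_width": finger opening in m; "grasp_force": force on a finger pad.
Only numpy, scipy, OpenCV 4.12 (cv2) and the standard library are available. Lean on these libraries where they do the work, as an engineer would, in place of code of your own. Each camera call takes 0.05 s, during which the arm holds its last target. There are 200 camera calls.

### The job

The batch is finished: nest the four empty parts cups in size order, orange into blue, yellow into orange and green into yellow, each standing fully down on the floor of the next larger one, with the blue cup standing on the yellow-edged return pad; set the cups down gently rather than dropping them. Only when the nest is complete, press the red call plunger right down to its stop and let it spring back up. Do not disturb the flux bottle or the screwdriver.

Things in the scene. Friction and masses are not known exactly. Their poses are not given: they have to be found in the camera images.
- return_pad: Fixed black rubber pad with a yellow border, 150 x 150 mm, 3 mm thick, flat on the bench. Origin: centre of the underside; x and y along its edges.
- cup_xl: Blue round open parts cup (largest), standing upright. Rim diameter 88 mm, foot diameter 78 mm (straight taper), 70 mm tall, wall 3 mm, solid foot: inner floor 26 mm above the underside. Yaw is meaningless. Origin: centre of the underside, z up. Starts standing on the return pad.
- cup_l: Orange round open parts cup (second largest), standing upright. Rim diameter 69 mm, foot diameter 60 mm (straight taper), 66 mm tall, wall 3 mm, solid foot: inner floor 26 mm above the underside. Yaw is meaningless. Origin: centre of the underside, z up. Seated in the blue cup, its underside is 26 mm above that cup's underside and its rim 22 mm above that cup's rim.
- cup_m: Yellow round open parts cup (second smallest), standing upright. Rim diameter 52 mm, foot diameter 44 mm (straight taper), 62 mm tall, wall 3 mm, solid foot: inner floor 26 mm above the underside. Yaw is meaningless. Origin: centre of the underside, z up. Seated in the orange cup, its underside is 26 mm above that cup's underside and its rim 22 mm above that cup's rim.
- cup_s: Green round open parts cup (smallest), standing upright. Rim diameter 36 mm, foot diameter 29 mm (straight taper), 58 mm tall, wall 3 mm, solid foot: inner floor 26 mm above the underside. Yaw is meaningless. Origin: centre of the underside, z up. Seated in the yellow cup, its underside is 26 mm above that cup's underside and its rim 22 mm above that cup's rim.
- plunger_top (a point): Centre of the top face of the red mushroom head (44 mm diameter, flat top 32 mm across) of the call plunger, 85 mm above the bench when up. The head is on a vertical steel stem in a fixed grey box 80 x 80 mm, 42 mm tall with a 10 mm collar on top.
- call_plunger (a joint): Travel of the call plunger in m: 0 up, 0.012 fully down at its stop. Spring return, about 2.5 N to start and 8.5 N at the stop.
- flux_bottle: Bystander: small pale bottle with a white label and a blue cap, 40 mm diameter, 100 mm tall, standing upright. Origin: centre of the underside.
- driver: Bystander: screwdriver with a yellow handle, about 170 mm long, lying on the bench along its own x.
Mind the look-alikes: they are no part of the job. Of the things shaped like the cup_s, the green one is meant.

How it is judged:
By the outcome, as a careful person would: the job done as asked, in the order asked, and still so for the second after the job is handed in, with the robot touching nothing.
It also fails if it takes over 67 s, if anything falls off the work surface, if the arm or the gripper's body presses on something with over 40 N, if the wrist force passes 120 N, or if a joint passes its speed limit or range.

## Working session

There is one attempt and no reset: what is moved stays moved. The work goes in short steps, each a Python script; the robot and the scene stay as the last script left them, time stands still between calls to the robot, and variables do not carry over. Pictures are saved under pics/ and viewed, at most 10 in all, crops included, and the job is handed in when it is done.

```bash
ls; mkdir -p pics
python3 - <<'E'
from cell import manip,cams
import cv2,numpy as np
for n in("scene","side"):
    c=cams.capture(n);np.savez(f"{n}.npz",**c);cv2.imwrite(f"pics/{n}1.png",cv2.resize(c["image"],None,fx=1.42,fy=1.42,interpolation=cv2.INTER_CUBIC))
    print(n,c["position"],c["orientation"],c["intrinsics"].tolist())
s=manip.state();print(s["clock"],s["tcp_rot"],s["tool_pos"],s["gripper_width"])
E
```

```text
pics
scene [1.21552382 0.44297117 1.01488723] [-1.23002011 -2.36591326  0.8784434 ] [[412.6183044812118, 0.0, 279.7766225792644], [0.0, 412.6183044812118, 215.90442377621517], [0.0, 0.0, 1.0]]
side [0.3272434  0.70238076 0.73006419] [-0.40369435  2.7228497  -1.2084482 ] [[394.4847718106956, 0.0, 276.24572619996377], [0.0, 394.4847718106956, 206.111640730283], [0.0, 0.0, 1.0]]
0.1 [-3.05524965e+00 -7.23092302e-01  6.38852845e-04] [ 0.30227009 -0.60283285  0.23754393] 0.08785697404212424
```

View pics/scene1.png

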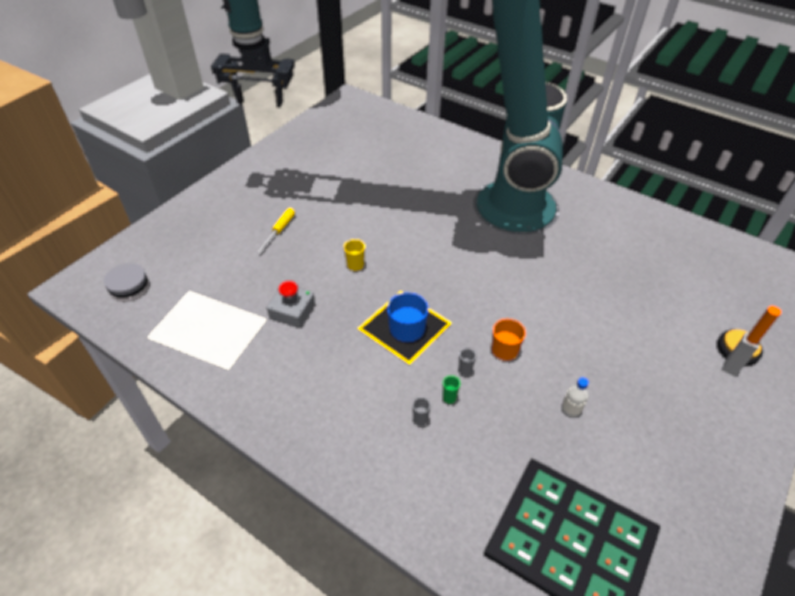

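View pics/side1.png

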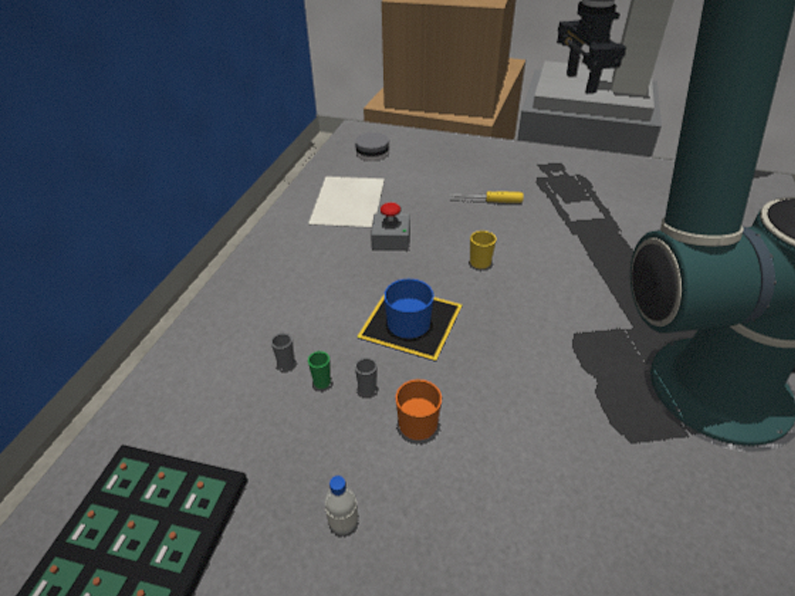

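The scene view shows (in picture pixels) the blue cup on the pad at (408,318), orange cup (508,340), yellow cup (355,255), red plunger (289,290), bottle (575,398) and driver (280,228). The three cup_s-shaped things are a grey one at (467,362), a green one at (451,390) and a grey one at (421,412). The green one fits the description. In the side view green is at (319,370), with the grey ones at (284,351) and (367,377).

```bash
cat > loc.py <<'E'
import cv2,numpy as np
from scipy.spatial.transform import Rotation as R
from scipy.optimize import least_squares
H={'blue':(100,130),'orange':(4,14),'yellow':(22,32),'green':(45,80),'red':(0,3)}
def cloud(c):
    K=c["intrinsics"];z=c["z_map"];v,u=np.indices(z.shape)
    p=np.stack([(u-K[0,2])*z/K[0,0],(v-K[1,2])*z/K[1,1],z],-1)
    return p@R.from_rotvec(c["orientation"]).as_matrix().T+c["position"]
def mask(c,col):
    h=cv2.cvtColor(c["image"],cv2.COLOR_BGR2HSV);lo,hi=H[col]
    return (h[...,0]>=lo)&(h[...,0]<=hi)&(h[...,1]>150)&(h[...,2]>50)&(c["z_map"]>0)
def cone(p,rt,rb,h,wall=.003):
    """fit axis x,y,(base z) of a cup to surface points: each point on outer or inner wall"""
    def f(a):
        q=np.hypot(p[:,0]-a[0],p[:,1]-a[1]);ro=rb+(rt-rb)*np.clip(p[:,2]/h,0,1)
        d1=q-ro;d2=q-(ro-wall);return np.where(abs(d1)<abs(d2),d1,d2)
    s=least_squares(f,np.median(p[:,:2],0),loss="soft_l1",f_scale=.002);return s.x,np.median(abs(s.fun))
E
python3 - <<'E'
from loc import *
cs={n:dict(np.load(n+".npz")) for n in("scene","side")}
# (approx pixel scene, side) in native pixels
A=1/1.42
px={'blue':((408,318),(409,308)),'orange':((508,340),(418,410)),'yellow':((355,255),(482,250)),'green':((451,390),(319,370)),'red':((289,290),(391,209))}
dim={'blue':(.044,.039,.070),'orange':(.0345,.030,.066),'yellow':(.026,.022,.062),'green':(.018,.0145,.058)}
for k in px:
    al=[]
    for i,n in enumerate(cs):
        c=cs[n];m=mask(c,k).astype(np.uint8)
        u,v=np.array(px[k][i])*A;w=np.zeros_like(m);cv2.circle(w,(int(u),int(v)),30,1,-1);m&=w
        p=cloud(c)[m>0];p=p[p[:,2]>.008]
        if k=='red': 
            zt=np.percentile(p[:,2],95);t=p[p[:,2]>zt-.004];print(k,n,len(p),zt.round(4),((t[:,:2].min(0)+t[:,:2].max(0))/2).round(4),t.mean(0).round(4));continue
        off=.003 if k=='blue' else 0
        q=p-[0,0,off];q2=q[q[:,2]>.030];x,r=cone(q2,*dim[k]);al.append(q2)
        print(k,n,len(p),'ztop',np.percentile(p[:,2],[90,98]).round(4),'c',x.round(4),'res',r.round(4))
    if al: print('  both',[a if np.isscalar(a) else a.round(4) for a in cone(np.vstack(al),*dim[k])])
for n,pts in (("scene",dict(g1=(467,356),g2=(421,406),bottle=(582,383),pad1=(360,326),pad2=(409,360),pad3=(450,323))),("side",dict(g2=(284,345),g1=(367,370),bottle=(338,485),pad1=(437,357),pad2=(360,337),pad3=(460,306)))):
    P=cloud(cs[n])
    for k,(u,v) in pts.items(): print(n,k,P[int(v*A),int(u*A)].round(3))
a=[cv2.resize(cs[n]["image"][y-40:y+40,x-50:x+50],(400,320),interpolation=cv2.INTER_CUBIC) for n,x,y in (("scene",315,272),("side",228,258))]
cv2.imwrite("pics/crop.png",np.hstack(a))
E
```

```text
blue scene 752 ztop [0.0696 0.0747] c [ 5.277e-01 -3.000e-04] res 0.0008
blue side 1135 ztop [0.0683 0.0713] c [0.5248 0.0034] res 0.0008
  both [array([0.5254, 0.0025]), np.float64(0.0008510732128957504)]
orange scene 413 ztop [0.0634 0.0677] c [0.454  0.2047] res 0.0008
orange side 1052 ztop [0.0627 0.065 ] c [0.449  0.2091] res 0.0007
  both [array([0.4516, 0.2074]), np.float64(0.0006780781731797678)]
yellow scene 236 ztop [0.061  0.0645] c [ 0.434  -0.2158] res 0.0008
yellow side 347 ztop [0.0578 0.0602] c [ 0.4323 -0.2121] res 0.0007
  both [array([ 0.4325, -0.2131]), np.float64(0.0008539018484990078)]
green scene 153 ztop [0.0568 0.0599] c [0.6269 0.1715] res 0.0007
green side 176 ztop [0.0554 0.0568] c [0.6253 0.1746] res 0.0006
  both [array([0.6258, 0.1742]), np.float64(0.0008387873982316435)]
red scene 113 0.0891 [ 0.6396 -0.2374] [ 0.637  -0.237   0.0869]
red side 98 0.0837 [ 0.6337 -0.2338] [ 0.6329 -0.2347  0.0821]
scene g1 [0.537 0.155 0.034]
scene g2 [0.689 0.143 0.031]
scene bottle [0.514 0.382 0.103]
scene pad1 [ 0.584 -0.088  0.007]
scene pad2 [0.598 0.055 0.009]
scene pad3 [0.463 0.071 0.009]
side g2 [0.705 0.14  0.032]
side g1 [0.553 0.152 0.03 ]
side bottle [0.504 0.389 0.099]
side pad1 [0.456 0.069 0.002]
side pad2 [ 0.6    0.059 -0.001]
side pad3 [ 0.446 -0.07  -0.   ]
```

View pics/crop.png

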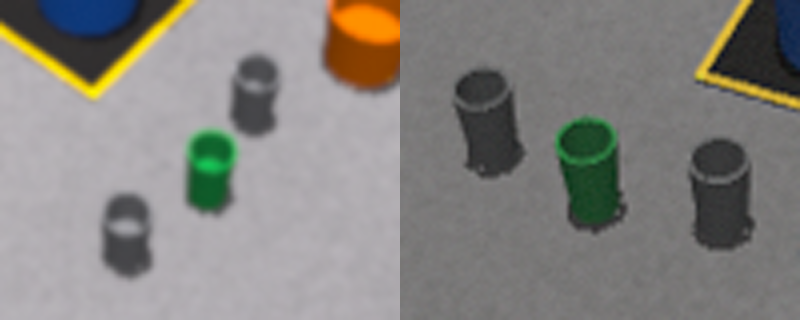

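The crop confirms it: the green cup stands between the two grey look-alikes, at (210,170) in the left half and (590,170) in the right. It is about 75 mm from each, in a row along x, so I'll close along y there. Next: hover over the orange cup and refine with the wrist camera.

```bash
cat >> loc.py <<'E'
def down(psi): return (R.from_euler('z',psi)*R.from_euler('x',np.pi)).as_rotvec()
def wrist(manip,cams):
    s=manip.state();c=cams.capture("wrist");c=dict(c);T=np.array(c["T_tool_cam"])
    Rt=R.from_rotvec(s["tcp_rot"]).as_matrix()
    c["position"]=Rt@T[:3,3]+s["tool_pos"];c["orientation"]=R.from_matrix(Rt@T[:3,:3]).as_rotvec();return c
DIM={'blue':(.044,.039,.070),'orange':(.0345,.030,.066),'yellow':(.026,.022,.062),'green':(.018,.0145,.058)}
def find(c,col,near,base=0,rad=.06):
    P=cloud(c);m=mask(c,col)&(np.hypot(P[...,0]-near[0],P[...,1]-near[1])<rad)
    p=P[m];zt=np.percentile(p[:,2],95);h=DIM[col][2]
    q=p[p[:,2]>zt-.008]
    q=np.c_[q[:,:2],q[:,2]-base];x,r=cone(q,*DIM[col])
    return x,zt,r,len(q)
E
python3 - <<'E'
from loc import *
from cell import manip,cams
manip.move_pose([.4515,.207,.20],down(np.pi/2))
c=wrist(manip,cams);print(c["position"]);np.savez("w1.npz",**c)
cv2.imwrite("pics/w1.png",c["image"])
for k,n,b in (('orange',(.4515,.207),0),('blue',(.526,.0015),.003),('green',(.626,.173),0)):
    try: print(k,find(c,k,n,b))
    except Exception as e: print(k,e)
s=manip.state();print(s["clock"],s["contact_force"],s["tool_pos"],s["joint_pos"])
E
```

```text
[0.45159246 0.28373148 0.34751869]
orange (array([0.45118924, 0.20525251]), np.float64(0.0675978547307147), np.float64(0.0005364565956498951), 1251)
blue (array([ 0.52533978, -0.00070365]), np.float64(0.07402507563043396), np.float64(0.0004556915935374217), 551)
green (array([0.62552942, 0.17175383]), np.float64(0.05959965067712031), np.float64(0.0005163400723467203), 742)
3.05 [-0.21800018 -0.17568005 -0.3829436 ] [0.45189606 0.20649264 0.2000143 ] [ 3.78543177e-01 -4.74035988e-02  2.02042457e+00 -1.02710680e-04
  1.16853288e+00  3.79691765e-01]
```

View pics/w1.png

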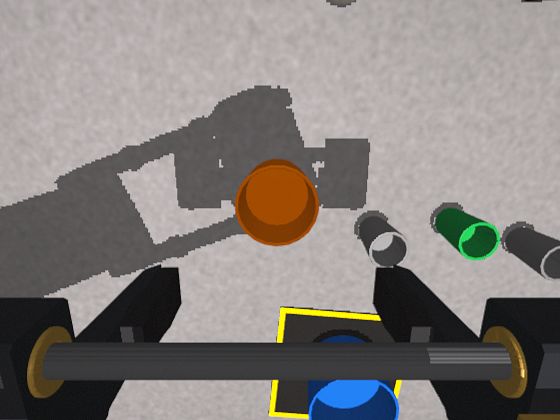

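The wrist view shows the orange cup at (277,203), the blue one on its pad at (350,380) and the green one at (475,238). All agree within 2 mm with the fixed cameras, and the rims match the stated heights. I'll pick the orange cup and nest it.

```bash
cat > ops.py <<'E'
from loc import *
from cell import manip,cams
G=.018   # tip depth below rim
def fz(): return np.mean([manip.state()["contact_force"][2] for _ in range(3)])
def pick(xy,h,w,psi,hover=.05,first=True):
    z=h-G
    if first: manip.move_pose([*xy,z+hover],down(psi))
    manip.set_gripper(w)
    manip.move_linear([*xy,z],rate=.12)
    manip.set_gripper(0,force=15)
    manip.dwell(.15);s=manip.state();print("grip",s["gripper_width"],s["grasp_force"],s["tool_pos"])
def carry(to,h,under,zc,psi,w):
    """move held cup over nest, lower so its underside reaches `under`, release"""
    p=manip.state()["tool_pos"]; 
    manip.move_linear([p[0],p[1],zc],rate=.25)
    s=manip.state();print("held",s["gripper_width"],s["clock"])
    manip.move_linear([*to,zc],rate=.3,rot=down(psi))
    z=under+h-G;manip.move_linear([*to,z+.006],rate=.15)
    manip.dwell(.2);f0=fz();zz=z+.006
    while zz>z-.0035:
        zz-=.0015;manip.move_linear([*to,zz],rate=.02);d=fz()-f0
        if abs(d)>1.5: break
    print("down",zz-z,d,manip.state()["tool_pos"])
    manip.set_gripper(w);s=manip.state();print("open",s["gripper_width"],s["clock"])
    manip.move_linear([*to,z+.07],rate=.2)
E
python3 - <<'E'
from ops import *
pick((.4512,.2055),.066,.088,np.pi/2)
carry((.5257,.0003),.066,.029,.17,np.pi/2,.085)
manip.move_linear([.5257,.0003,.22],rate=.25)
c=wrist(manip,cams);cv2.imwrite("pics/w2.png",c["image"])
for k,b in (('orange',.029),('blue',.003)): print(k,find(c,k,(.5257,.0003),b))
try: print(find(c,'yellow',(.433,-.214)))
except Exception as e: print(e)
print(manip.state()["clock"])
E
```

```text
grip 0.06829965110817873 14.914996668629783 [0.45185129 0.20578803 0.04889472]
held 0.06789212133303989 5.55
down 0.0 7.949380183511512 [5.25937945e-01 2.88255084e-04 7.79457132e-02]
open 0.08458003342591544 8.8
orange (array([ 5.25320017e-01, -2.73040739e-04]), np.float64(0.09651001218184786), np.float64(0.000521478825193154), 1294)
blue (array([0.52519798, 0.00111608]), np.float64(0.07507415139567859), np.float64(0.000665009248810855), 983)
(array([ 0.43279278, -0.21577166]), np.float64(0.0635613412441226), np.float64(0.0005351182825617147), 603)
9.7917
```

View pics/w2.png

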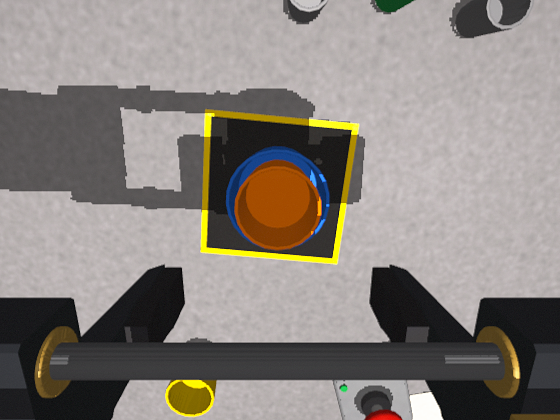

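The orange cup is seated: its rim is at 96.5 mm (true 95 plus the known bias of about 1.5 mm) and it is concentric with the blue cup at (278,205). Yellow is next.

```bash
sed -i 's/zz-=.0015/zz-=.001/' ops.py
python3 - <<'E'
from ops import *
pick((.4328,-.2153),.062,.075,np.pi/2)
carry((.5257,.0003),.062,.055,.20,np.pi/2,.07)
manip.move_linear([.5257,.0003,.24],rate=.25)
c=wrist(manip,cams);cv2.imwrite("pics/w3.png",c["image"])
for k,b in (('yellow',.055),('orange',.029),('blue',.003),): print(k,find(c,k,(.5257,.0003),b,.05))
print(manip.state()["clock"])
manip.move_pose([.6255,.172,.20],down(np.pi))
c=wrist(manip,cams);cv2.imwrite("pics/w4.png",c["image"])
print(find(c,'green',(.6255,.172)),manip.state()["clock"])
E
```

```text
grip 0.05128602724409161 15.198553644132744 [ 0.43318456 -0.21563695  0.04473025]
held 0.05109815872844848 13.1667
down 0.0 6.482860271077153 [5.25827954e-01 3.04076090e-04 9.97812132e-02]
open 0.0697369605165336 17.05
yellow (array([ 5.25193368e-01, -7.44266403e-06]), np.float64(0.11875030334070572), np.float64(0.0005629859103667145), 990)
orange (array([ 5.25201939e-01, -1.58609628e-04]), np.float64(0.09709480481361166), np.float64(0.0007211942355406405), 710)
blue (array([0.52530042, 0.00124251]), np.float64(0.07497049529753241), np.float64(0.0006699679863519901), 906)
18.0333
(array([0.62514286, 0.17070535]), np.float64(0.059857214460570615), np.float64(0.0005840470902417835), 547) 19.2667
```

View pics/w3.png

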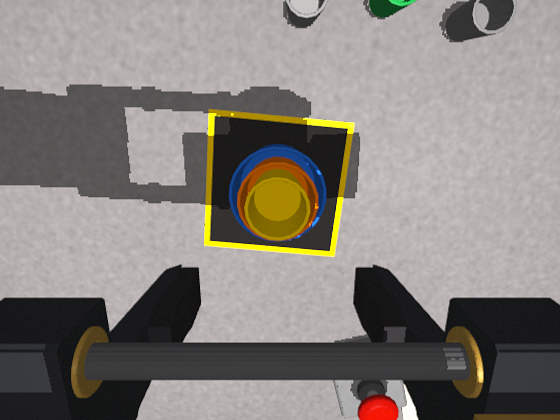

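View pics/w4.png

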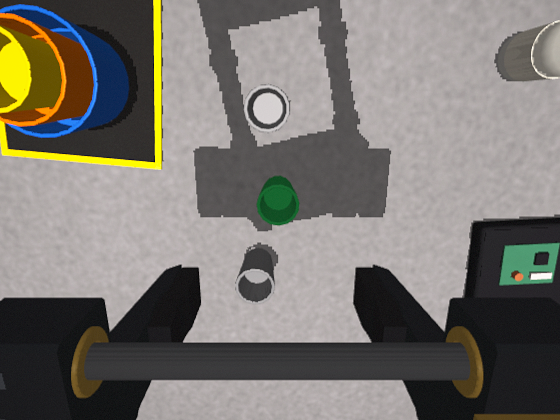

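The yellow cup is seated: its rim is at 118.8 mm, concentric at (278,205). The hover view shows the green cup at (278,200), with the grey ones at (267,107) and (255,275) out of the way of fingers closing left-right.

Run:
```python
from ops import *
pick((.6252,.171),.058,.06,np.pi)
carry((.5255,.0003),.058,.081,.23,np.pi,.055)
manip.move_linear([.5255,.0003,.27],rate=.25)
c=wrist(manip,cams)
for k,b in (('green',.081),('yellow',.055),('orange',.029),('blue',.003),): print(k,find(c,k,(.5257,.0003),b,.05))
print(manip.state()["clock"])
manip.set_gripper(0)
for x in (.60,.635):
    manip.move_pose([x,-.236,.20],down(np.pi/2))
    c=wrist(manip,cams);P=cloud(c);m=mask(c,'red')&(np.hypot(P[...,0]-.636,P[...,1]+.236)<.05)
    p=P[m];zt=np.percentile(p[:,2],90);t=p[p[:,2]>np.median(p[:,2])-.02];ft=p[p[:,2]>zt-.003]
    print(len(p),zt,(t[:,:2].min(0)+t[:,:2].max(0))/2,(ft[:,:2].min(0)+ft[:,:2].max(0))/2,np.ptp(ft[:,:2],axis=0),ft.mean(0))
cv2.imwrite("pics/w5.png",c["image"])
s=cams.capture("side");cv2.imwrite("pics/side2.png",cv2.resize(s["image"][140:300,180:400],(770,560),interpolation=cv2.INTER_CUBIC))
print(manip.state()["clock"])
```

```text
grip 0.035099558345514516 15.331984124609335 [0.62589769 0.17127749 0.04086046]
held 0.035022277461741795 22.2667
down -1.3877787807814457e-17 5.227708908855372 [5.26054984e-01 3.19634147e-04 1.21831700e-01]
open 0.05526541662702647 26.0917
green (array([ 5.24827788e-01, -3.65378950e-04]), np.float64(0.14079294593338904), np.float64(0.0005963140649028987), 588)
yellow (array([ 5.25170475e-01, -2.37815615e-04]), np.float64(0.11906615665631688), np.float64(0.0007127179383288711), 576)
orange (array([ 0.52433979, -0.0012955 ]), np.float64(0.09708194171036835), np.float64(0.0007165767906161177), 622)
blue (array([ 5.23592542e-01, -5.00369550e-04]), np.float64(0.07506771780347192), np.float64(0.0006731244946289704), 814)
27.1083
2282 0.08697469690392802 [ 0.63435658 -0.24039603] [ 0.63480602 -0.23993341] [0.03748127 0.03939933] [ 0.63423127 -0.2397771   0.08603764]
2215 0.0869283984810354 [ 0.63492259 -0.24067164] [ 0.63452814 -0.23989365] [0.03935854 0.03879983] [ 0.63443104 -0.23980227  0.08597742]
29.5167
```

View pics/side2.png

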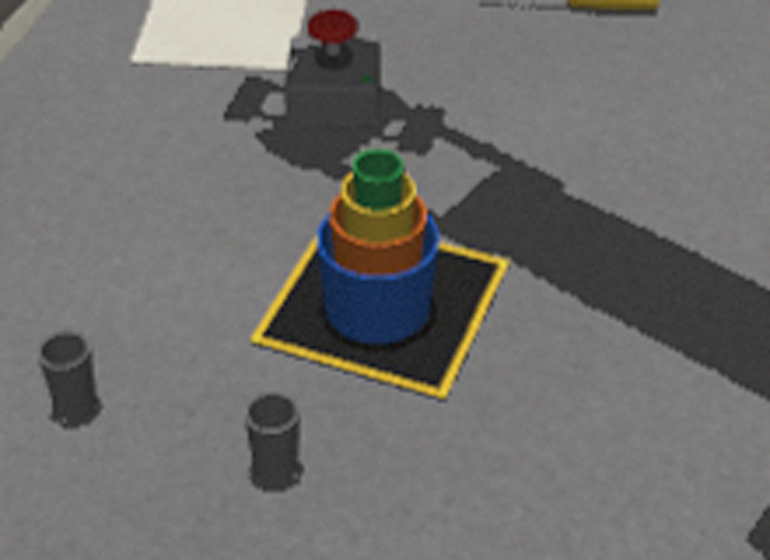

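View pics/w5.png

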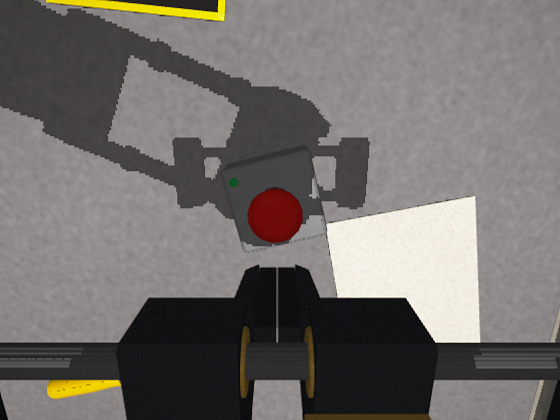

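The nest is complete: the side view shows green, yellow, orange and blue stacked upright on the pad at (380,250), with rims about 22 mm apart. The plunger head is at (275,214) in the wrist view, which puts it at (0.6345, -0.240), top 0.085. I'll press it now.

Run:
```python
from ops import *
x=[.6343,-.2400]
manip.move_linear([*x,.095],rate=.2);manip.dwell(.2);f0=fz()
manip.move_linear([*x,.078],rate=.05);z=.078;print(fz()-f0)
while z>.067:
    z-=.001;manip.move_linear([*x,z],rate=.02);manip.dwell(.05);f=fz()-f0
    print(round(z,4),round(f,2),manip.state()["tool_pos"][2].round(4))
    if f>18: break
manip.dwell(.2);print(fz()-f0)
manip.move_linear([*x,.20],rate=.15)
c=wrist(manip,cams);P=cloud(c);m=mask(c,'red')&(np.hypot(P[...,0]-.636,P[...,1]+.236)<.05);print(np.percentile(P[m][:,2],90))
s=dict(cams.capture("side"))
for k,b in (('green',.081),('blue',.003)): print(find(s,k,(.525,.002),b))
print(manip.state()["clock"])
```

```text
5.388607017619979
0.077 5.94 0.0783
0.076 6.92 0.0774
0.075 6.65 0.0766
0.074 7.25 0.0756
0.073 8.21 0.0747
0.072 7.6 0.0738
0.071 10.03 0.0734
0.07 14.75 0.0734
0.069 19.23 0.0733
18.490647166574465
0.08698575788307639
(array([0.52494633, 0.0033556 ]), np.float64(0.13727351618920383), np.float64(0.0007622919898748644), 65)
(array([0.5249006 , 0.00329594]), np.float64(0.07031617205547977), np.float64(0.000673217056079041), 132)
34.9083
```

The plunger reached a hard stop at 73.3 mm under 19 N and has sprung back up. The nest is unchanged.

```bash
python3 -c "
from cell import order
print(order.close_job())"
```

```text
the job is handed in; nothing more can be done
None
```

The four cups are nested in size order on the return pad, the call plunger was then pressed to its stop and sprang back up, and the job was handed in at about 35 s with the flux bottle and screwdriver never approached.

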